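# Find and mark the balance point of a stepped bar

### The job

The stepped aluminium bar lies off balance in the rocking channel of the knife-edge stand. Slide it along the channel until it balances level over the knife edge and let go of it; then mark that point by setting the small steel saddle astride the bar, right above the knife edge and fully seated, and leave the bar balanced. Do not push the block, the nut or the stubby screwdriver about.

Things in the scene. Friction and masses are not known exactly. Their poses are not given: they have to be found in the camera images.
- stand: knife-edge stand, fixed to the worktop: dark base plate 100 x 150 x 10 mm with an upright blade in the middle. Origin at the centre of its underside; x runs along the knife edge, y along the channel, z up.
- edge (a point): middle of the knife edge, on the stand 58 mm above the worktop; axes as the stand's. The rocker turns about the x axis through this point; its two brass bobs hang below the channel floor, 35 mm either side along x.
- rocker (a joint): tilt (rad) of the rocker, a steel channel 160 mm long along the stand's y that rocks on the knife edge: 0 level, negative = +y end down; stops at +-0.10. Floor 7 mm above the edge, inner width 28, outer 36 mm, side lips 6 mm high. Rights itself like a scale (1.2 N m/rad): bar 10 mm off balance leans it 0.02 to 0.05 rad, over 45 mm off it lies on its stop.
- bar: stepped aluminium bar, 0.28 to 0.52 kg, loose, in the channel with its head out too far to the stand's +y, that end down. 240 mm long (y), 24 wide (x). Origin on its underside below its centre of mass = balance point. Head y +39 to +99 mm, 44 high; shank y -141 to +39 mm, 22 high. Slides with a few newtons, pushed on an end or held across its width; head end faces +y.
- saddle: marking saddle, 50 g, loose, stood on the worktop: dark steel inverted channel 24 mm long (y), legs splayed to 46 mm over the feet (x) to lead it over the bar; steel grip tab on top 10 mm thick (x), 22 long (y), 16 to 48 mm up. Origin centre of underside, level with its feet; plate's underside 12 mm up. Seated on the shank: origin 10 mm above the bar's underside, y along the bar, either way round.
- t_block: bystander: olive stepped steel block 40 x 44 x 24 mm with a hole on top, loose; origin at the centre of its underside
- nut: bystander: hexagon nut 19 x 22 x 10 mm, loose; origin at the centre of its underside
- stubby_driver: bystander: short screwdriver with a black ball handle, 35 x 85 x 33 mm, loose, lying; origin at the centre of its underside

How it is judged (in metres and radians):
On the way:
1. the bar lies in the channel, balanced level and released, with the saddle not yet on it (value of joint rocker between -0.06 and 0.06 rad and y of bar in the frame of edge between -0.025 and 0.025 m and z of bar in the frame of edge below 0.012 m and distance between saddle and bar above 0.06 m and contact force between bar and the fingers below 0.1 N), for 0.3 s.
At the end, for the whole second after the job is handed in: Bar at rest in the channel, balance point within 25 mm of the knife edge, rocker within 0.06 rad of level; saddle astride the shank, origin 6 to 14 mm above the bar's underside, within 15 mm of the edge along the channel, in line with the bar within 0.25 rad, upright to it within 0.17 rad (value of joint rocker between -0.06 and 0.06 rad and y of bar in the frame of edge between -0.025 and 0.025 m and z of bar in the frame of edge between 0.003 and 0.012 m and y of saddle in the frame of edge between -0.015 and 0.015 m and z of saddle in the frame of bar between 0.006 and 0.014 m and angle between the y axis of saddle and the y axis of bar, either way round below 0.25 rad and angle between the z axis of saddle and the z axis of bar, either way round below 0.17 rad and linear speed of each of bar, saddle below 0.02 m/s); the robot touches nothing.
It fails at once if the block, the nut or the stubby screwdriver is pushed more than 40 mm (distance of any of t_block, nut, stubby_driver from where it was at the start of the episode above 0.04 m).
It also fails if it takes over 51 s, if anything falls off the work surface, if the arm or the gripper's body presses on something with over 40 N, if the wrist force passes 120 N, or if a joint passes its speed limit or range.

### The arm

A 6-joint arm with a two-finger parallel gripper is mounted at the origin on a cart in front of the work surface, level with it; the furniture and walls round the work are solid. World frame = base frame: x ahead of the robot, y to its left, z up, the work surface at z = 0. Lengths are in mm, angles in degrees, forces in N, time in s.
With the tool pointing down it reaches from about 300 to 850 mm from the base axis. Payload 4.2 kg.
Tool frame: the origin (TCP) lies midway between the tips of the shut fingers; the grasp point (between the pads) lies 19 mm behind it (env.tcp_to_grasp is the distance from the TCP to the grasp point, in mm); z points along the fingers, x is the direction in which the jaws open and shut, and the axes are right-handed (so a half turn about z gives the same grasp; the last joint's range is limited). The gripper opens to 91 mm and grips with 3 to 60 N. Pads are 32 mm wide; open, the fingers measure 118 mm over their backs; the gripper's body (76 mm by 178 mm) begins 60 mm behind the grasp point.
Start: joints at [75.401, 18.312, 89.639, -0, 72.044, -1.146], TCP at [133.774, 559.239, 213.976] pointing down, gripper open.
Joint ranges: [-177.97, 177.97], [-48.28, 115.42], [12.27, 149.76], [-77.06, 257.06], [2.81, 150.46], [-146.56, 146.56]. Speed limits (degrees/s): [147.25, 147.25, 180, 180, 180, 180].

### API

Orientations are given as [roll, pitch, yaw] about the fixed x, y, z axes, in that order (R = Rz(yaw) Ry(pitch) Rx(roll)).
In Python, from workcell import env gives the robot as it stands.
- The arm moves only by the tool drive_tool, never from a script. Its argument "motion" is a list of rows, each a list of 2 entries, a list of its own where there are three numbers: the shift along the world's x, y, z in m, then the turn, a rotation vector about the world's x, y, z in rad. In form: [[[dx, dy, dz], [wx, wy, wz]], ...]. A call has exactly 10 rows; each row shifts and turns the commanded pose from where the row before left it; what a row does not reach is not made up. A row lasts 1/12 s, in which the tool goes at most 41.7 mm and 7.16 degrees, less where a joint would pass 70% of its speed; a pose out of reach is approached as far as the arm can. A call is refused whole if a number of a shift passes 0.0417 or a number of a turn 0.125, either way. A call with a gripper value outside its range is refused whole. "claw" is the opening, from 0 (shut) to 1 (fully open), set as the call begins (left out, the last holds). The fingers move at their own pace and stop on an object; "force" is the grip in N (left out, the last holds). Time passes only in rows, so rows that do not move let the fingers close, or fill a call up. It gives the time, the measured TCP pose, the force and the opening at its end, in the units of the state.
- env.state(): the state, without advancing time (a new reading comes with each control period).
- env.grab_frame(name): name is "scene" or "top"; returns the picture (384x512x3 uint8, red, green, blue); there is no depth.
- env.camera_params(name): a dict with "fov_y" (degrees; the focal length in pixels is half the picture's height over the tangent of half this angle, whatever the lens; pixels are square), "cx", "cy" (the principal point, pixels), "k1" (the pictures are not rectified: a ray, as slopes to the right and down, at radius r is drawn at 1 + k1 r^2 times it, then the intrinsics apply), "pose" (4x4, takes a point from camera to world coordinates). Camera axes: x right, y down, z forward; pixel columns grow to the right and rows downward; lengths in mm; the calibration is good to about 2 mm. A picture is of the moment at which its call begins. camera_params takes no time and is no camera call.
- env.job_done(): hands the job in, once; it reports no verdict.
The state is a dict: "time_s": time; "qpos": joint angles; "qvel": joint speeds; "effort": joint torques, N m; "ee_pos": TCP position; "ee_rot": TCP orientation; "force": force on the tool from outside, world axes, zero at the start; "torque": the same for the moment, N m; "gripper_width": finger opening in mm.
Only numpy, scipy, OpenCV 4.12 (cv2) and the standard library are available. Lean on these libraries where they do the work, as an engineer would, in place of code of your own. Each camera call takes 0.05 s, during which the arm holds its last target.

## Working session

There is one attempt and no reset: what is moved stays moved. The work goes in short steps, Python scripts to look and compute and a tool call to move; the robot and the scene stay as the last step left them, time stands still between calls to the robot, and variables do not carry over. Pictures are saved under pics/ and viewed, and the job is handed in when it is done.

Besides the shell and the picture viewer there is one more tool, called after "Call:" by a JSON object that holds its "api" and its "payload", one argument or row to a line. drive_tool: Moves the arm, as the interface text tells. Its arguments: {"type":"object","properties":{"motion":{"type":"array","items":{"type":"array"}},"claw":{"type":"number"},"force":{"type":"number"}},"required":["motion"]}

```bash
ls; mkdir -p pics
python3 - <<'E'
from workcell import env
import cv2
print(env.state())
for n in("scene","top"):
    p=env.camera_params(n);print(n,p)
    cv2.imwrite(f"pics/{n}0.png",cv2.cvtColor(env.grab_frame(n),cv2.COLOR_RGB2BGR))
E
```

```text
pics
{'time_s': 0.0, 'qpos': array([ 7.53992588e+01,  1.83499688e+01,  8.97038001e+01, -8.36079879e-04,
        7.20423220e+01, -1.14824639e+00]), 'qvel': array([-0.06619157,  0.08828185, -0.01341344, -0.00174674, -0.00366027,
        0.03704792]), 'effort': array([-3.16333528e-03, -4.12467098e+01, -2.31977248e+01,  7.24403188e-02,
        4.55873762e-02, -1.46117172e-04]), 'ee_pos': array([133.67360999, 558.75529116, 213.15468392]), 'ee_rot': array([-1.79998869e+02,  9.60875747e-02,  7.65477645e+01]), 'force': array([0.09890169, 0.07023942, 0.54932662]), 'torque': array([ 0.0012074 , -0.01347047,  0.01994037]), 'gripper_width': 91.37775412301089}
scene {'fov_y': 54.32682596614326, 'cx': 256.29828053656433, 'cy': 199.67305770031965, 'k1': -0.05390218283582496, 'pose': array([[ 6.84471270e-01, -3.57980947e-01,  6.35097411e-01,
        -1.22534514e+02],
       [-7.28713799e-01, -3.61996365e-01,  5.81321624e-01,
        -6.59420070e+02],
       [ 2.18008885e-02, -8.60702198e-01, -5.08641767e-01,
         6.47567957e+02],
       [ 0.00000000e+00,  0.00000000e+00,  0.00000000e+00,
         1.00000000e+00]])}
top {'fov_y': 51.941846840202466, 'cx': 259.3621132566875, 'cy': 190.8705098841412, 'k1': 0.04048364528501251, 'pose': array([[ 1.34459863e-01, -9.70320357e-01,  2.00994902e-01,
         3.23192294e+02],
       [-9.90910477e-01, -1.32506913e-01,  2.32022411e-02,
        -2.02153356e+01],
       [ 4.11960705e-03, -2.02287724e-01, -9.79317469e-01,
         1.35101249e+03],
       [ 0.00000000e+00,  0.00000000e+00,  0.00000000e+00,
         1.00000000e+00]])}
```

View pics/scene0.png

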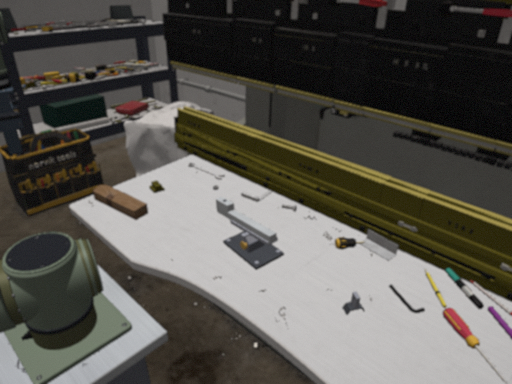

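View pics/top0.png

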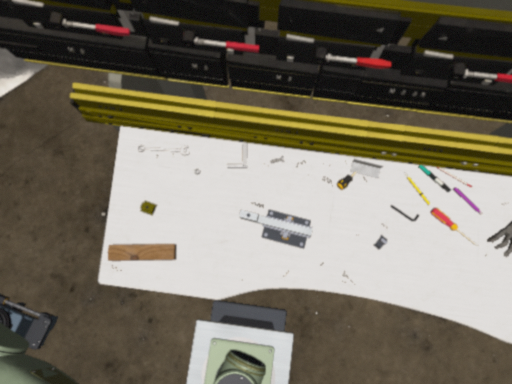

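```bash
cat > h.py <<'E'
import numpy as np, cv2
from workcell import env
def K(n):
    p=env.camera_params(n); f=192/np.tan(np.radians(p['fov_y']/2)); return p,f
def ray(n,u,v):
    p,f=K(n); d=np.array([(u-p['cx'])/f,(v-p['cy'])/f]); s=d.copy()
    for _ in range(30): s=d/(1+p['k1']*(s@s))
    T=np.array(p['pose']); return T[:3,3],T[:3,:3]@np.array([s[0],s[1],1])
def pl(n,u,v,z):
    o,d=ray(n,u,v); return o+d*(z-o[2])/d[2]
def proj(n,P):
    p,f=K(n); T=np.array(p['pose']); c=T[:3,:3].T@(np.array(P,float)-T[:3,3]); s=c[:2]/c[2]; s=s*(1+p['k1']*(s@s))
    return s*f+[p['cx'],p['cy']]
def tri(a,b):
    o1,d1=ray('scene',*a);o2,d2=ray('top',*b)
    A=np.stack([d1,-d2],1);t=np.linalg.lstsq(A,o2-o1,rcond=None)[0]
    p=o1+d1*t[0];q=o2+d2*t[1];return (p+q)/2,np.linalg.norm(p-q)
def zoom(n,src,x,y,w,h,k,out):
    im=cv2.imread(src)[y:y+h,x:x+w]; cv2.imwrite(out,cv2.resize(im,None,fx=k,fy=k,interpolation=cv2.INTER_CUBIC))
def grab(n,out):
    im=cv2.cvtColor(env.grab_frame(n),cv2.COLOR_RGB2BGR); cv2.imwrite(out,im); return im
E
python3 - <<'E'
from h import *
zoom('top','pics/top0.png',230,195,100,65,8,'pics/tz1.png')
zoom('top','pics/top0.png',330,165,100,100,6,'pics/tz2.png')
zoom('scene','pics/scene0.png',205,190,95,80,8,'pics/sz1.png')
zoom('scene','pics/scene0.png',320,220,80,100,6,'pics/sz2.png')
E
```

```text
(no output)
```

View pics/tz1.png

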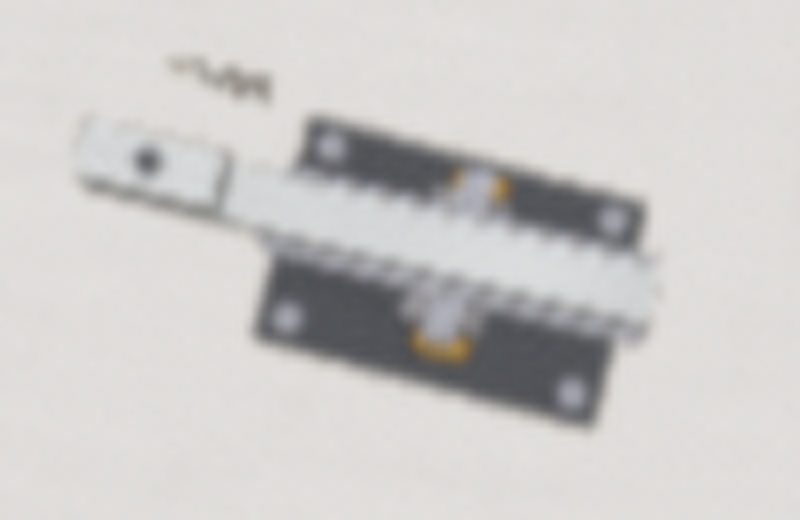

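View pics/tz2.png

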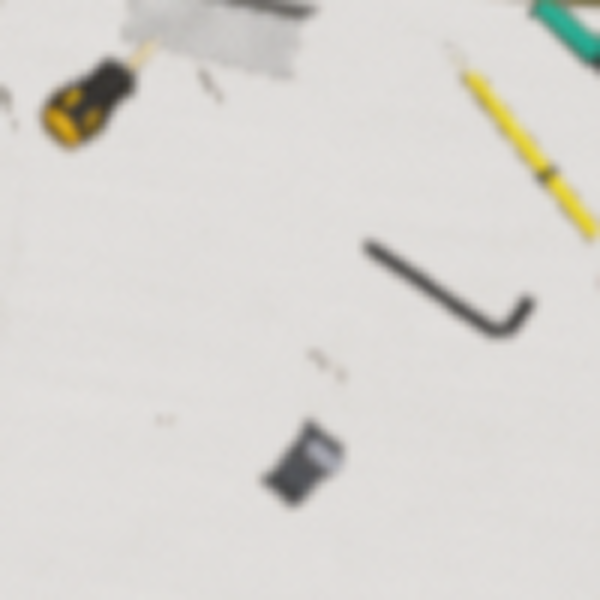

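View pics/sz1.png

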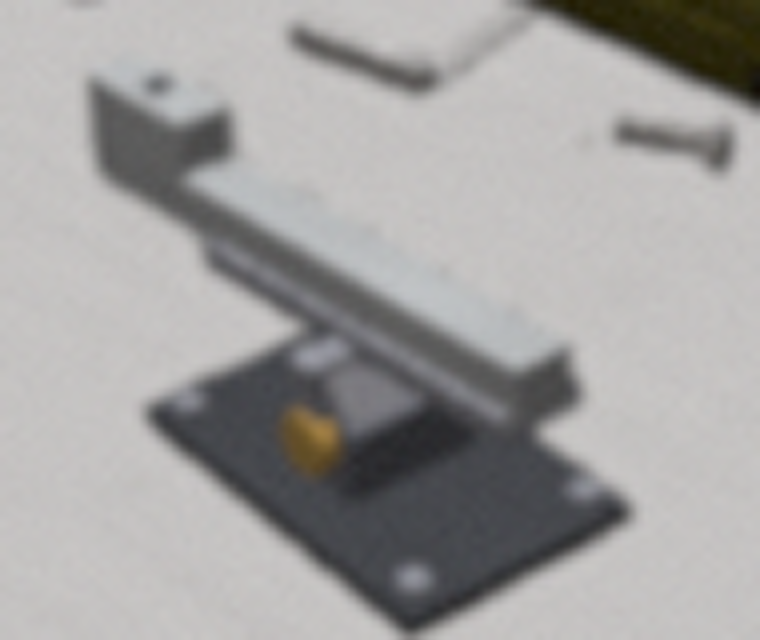

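View pics/sz2.png

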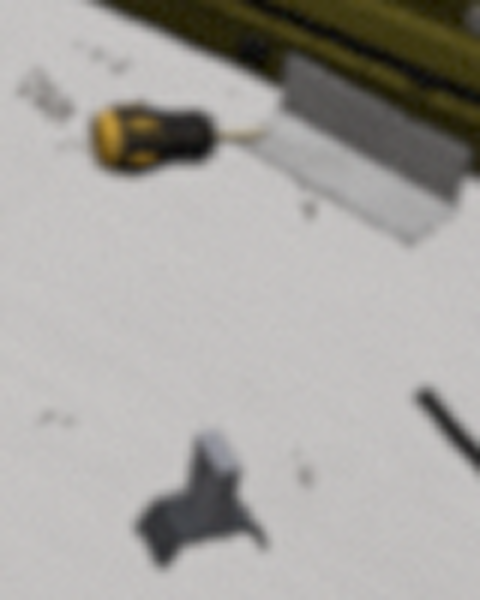

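Run:
```python
from h import *
def z2(u,v,k,ox,oy): return (u+.5)/k-.5+ox,(v+.5)/k-.5+oy
c=[pl('top',*z2(u,v,8,230,195),10) for u,v in [(312,115),(648,200),(597,428),(255,338)]]
c=np.array(c);print('stand top',c.round(1),c.mean(0).round(1))
print([np.linalg.norm(c[i]-c[(i+1)%4]).round(1) for i in range(4)])
for i,j in((1,0),(2,3)): d=c[j]-c[i];print('y ang',np.degrees(np.arctan2(d[1],d[0])))
for i,j in((0,3),(1,2)): d=c[i]-c[j];print('x ang',np.degrees(np.arctan2(d[1],d[0])))
s=np.array([pl('scene',*z2(u,v,8,205,190),10) for u,v in [(150,405),(412,617),(630,508)]])
print('stand scene',s.round(1),((s[0]+s[2])/2).round(1))
# bar: head top & end corners triangulated
S=lambda u,v:z2(u,v,8,205,190); T=lambda u,v:z2(u,v,8,230,195)
for nm,a,b in [('hole',(157,84),(148,160)),('shank far end right?',(570,348),(658,258)),('shank near end',(512,375),(645,330)),('head endL',(92,82),(78,182)),('head inner near',(183,122),(215,215))]:
    print(nm,[x.round(1) if hasattr(x,'round') else x for x in tri(S(*a),T(*b))])
# saddle
im=cv2.imread('pics/top0.png').astype(int)
print('tabtop top',pl('top',*z2(325,455,6,330,165),48).round(1),'scene',pl('scene',*z2(218,450,6,320,220),48).round(1),tri(z2(218,450,6,320,220),z2(325,455,6,330,165)))
for nm,u,v in [('a',145,522),('b',162,565),('c',266,547)]: print(nm,pl('scene',*z2(u,v,6,320,220),0).round(1))
for nm,u,v in [('a',265,480),('b',295,505)]: print('top',nm,pl('top',*z2(u,v,6,330,165),0).round(1))
for n,(x,y,w,h) in (('top',(368,228,26,26)),('scene',(338,285,32,36))):
    g=cv2.cvtColor(cv2.imread(f'pics/{n}0.png'),cv2.COLOR_BGR2GRAY)[y:y+h,x:x+w]
    print(n);print(g[::1])if n=='top' else 0
    zoom(n,f'pics/{n}0.png',x,y,w,h,18,f'pics/{n}_sad.png')
```

```text
stand top [[ 539.8  -28.4   10. ]
 [ 522.8 -175.5   10. ]
 [ 423.8 -164.6   10. ]
 [ 441.8  -16.8   10. ]] [482.  -96.3  10. ]
[np.float64(148.1), np.float64(99.6), np.float64(148.9), np.float64(98.7)]
y ang 83.41001738607333
y ang 83.087110529295
x ang -6.71858085160727
x ang -6.290586957838534
stand scene [[ 443.3  -19.2   10. ]
 [ 426.  -162.5   10. ]
 [ 518.5 -176.8   10. ]] [480.9 -98.   10. ]
hole [array([499. ,  35. ,  95.7]), np.float64(0.1)]
shank far end right? [array([ 487.7, -172.2,   90. ]), np.float64(1.4)]
shank near end [array([ 459.1, -170.8,   93.2]), np.float64(1.5)]
head endL [array([488.4,  61. ,  89.8]), np.float64(3.2)]
head inner near [array([481.2,   4.3, 100.4]), np.float64(3.1)]
tabtop top [ 481.4 -415.8   48. ] scene [ 480.7 -416.1   48. ] (array([ 481.39250715, -415.90832406,   47.46008187]), np.float64(0.24492167125491981))
a [ 475.  -396.1    0. ]
b [ 460.6 -412.6    0. ]
c [ 496.3 -436.9    0. ]
top a [ 468.5 -398.     0. ]
top b [ 456.9 -415.7    0. ]
top
[[222 223 222 222 221 222 221 220 221 221 222 221 221 221 221 221 220 217
  206 208 218 221 222 2
[... 2043 characters left out ...]
 221
  222 223 221 222 222 221 221 222]
 [221 223 223 221 222 223 221 213 189 149 116 122 159 197 216 221 221 221
  221 223 222 222 222 221 221 222]
 [221 221 222 223 222 223 221 220 213 192 172 176 200 217 222 222 222 222
  222 221 222 222 222 222 221 221]
 [222 221 221 223 221 221 221 221 221 216 212 215 220 222 223 222 222 221
  222 222 223 221 222 222 222 223]
 [222 221 222 221 221 221 222 221 221 221 221 221 221 222 221 221 221 221
  222 221 221 222 222 222 221 221]
 [221 222 221 221 221 221 222 222 222 222 222 221 222 221 223 221 222 221
  221 221 222 221 221 221 222 223]
 [223 220 220 221 221 221 221 222 222 221 222 222 221 221 221 221 221 221
  221 220 221 221 221 222 222 221]]
scene
```

View pics/top_sad.png

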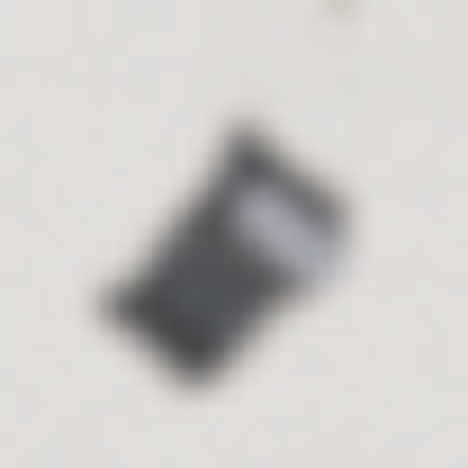

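View pics/scene_sad.png

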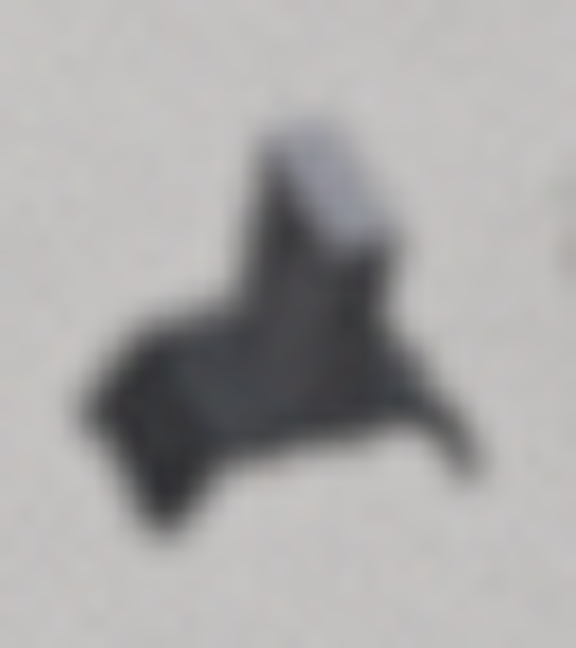

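Call:
{"api": "drive_tool", "payload": {
  "motion": [
    [[0.0186,-0.0229,0],[0,0,-0.0727]],
    [[0.0186,-0.0229,0],[0,0,-0.0727]],
    [[0.0186,-0.0229,0],[0,0,-0.0727]],
    [[0.0186,-0.0229,0],[0,0,-0.0727]],
    [[0.0186,-0.0229,0],[0,0,-0.0727]],
    [[0.0186,-0.0229,0],[0,0,-0.0727]],
    [[0.0186,-0.0229,0],[0,0,-0.0727]],
    [[0.0186,-0.0229,0],[0,0,-0.0727]],
    [[0.0186,-0.0229,0],[0,0,-0.0727]],
    [[0.0186,-0.0229,0],[0,0,-0.0727]]
  ],
  "claw": 0,
  "force": 20
}}

```text
time_s: 0.93
ee_pos: [320.2, 328.8, 213.7]
ee_rot: [180.0, 0.0, 34.7]
force: [1.1, 0.4, 1.4]
gripper_width: 27.1
```

Call:
{"api": "drive_tool", "payload": {
  "motion": [
    [[0.0186,-0.0229,0],[0,0,-0.0727]],
    [[0.0186,-0.0229,0],[0,0,-0.0727]],
    [[0.0186,-0.0229,0],[0,0,-0.0727]],
    [[0.0186,-0.0229,0],[0,0,-0.0727]],
    [[0.0186,-0.0229,0],[0,0,-0.0727]],
    [[0.0186,-0.0229,0],[0,0,-0.0727]],
    [[0.0186,-0.0229,0],[0,0,-0.0727]],
    [[0.0186,-0.0229,0],[0,0,-0.0727]],
    [[0.0186,-0.0229,0],[0,0,-0.0727]],
    [[0.0186,-0.0229,0],[0,0,-0.0727]]
  ]
}}

```text
time_s: 1.77
ee_pos: [506.2, 99.9, 213.6]
ee_rot: [180.0, 0.0, -7.0]
force: [0.3, 0.6, -0.1]
gripper_width: 0.2
```

Call:
{"api": "drive_tool", "payload": {
  "motion": [
    [[0,0,-0.018],[0,0,0]],
    [[0,0,-0.018],[0,0,0]],
    [[0,0,-0.018],[0,0,0]],
    [[0,0,-0.018],[0,0,0]],
    [[0,0,-0.018],[0,0,0]],
    [[0,0,-0.018],[0,0,0]],
    [[0,0,-0.018],[0,0,0]],
    [[0,0,-0.018],[0,0,0]],
    [[0,0,0],[0,0,0]],
    [[0,0,0],[0,0,0]]
  ]
}}

```text
time_s: 2.6
ee_pos: [505.0, 101.1, 69.3]
ee_rot: [180.0, 0.1, -6.8]
force: [0.4, 0.2, 0.7]
gripper_width: 0.6
```

Run:
```python
from h import *
grab('top','pics/top1.png');grab('scene','pics/scene1.png')
zoom('top','pics/top1.png',215,180,110,80,7,'pics/tz3.png')
zoom('scene','pics/scene1.png',190,170,110,90,7,'pics/sz3.png')
s=env.state();print(s['time_s'],s['ee_pos'],s['ee_rot'],s['force'])
```

```text
2.7 [506.47742032 101.38585344  70.83685959] [-1.79974397e+02 -8.71739265e-02 -6.76069216e+00] [-0.21763173  0.72462883 -0.12580699]
```

View pics/tz3.png

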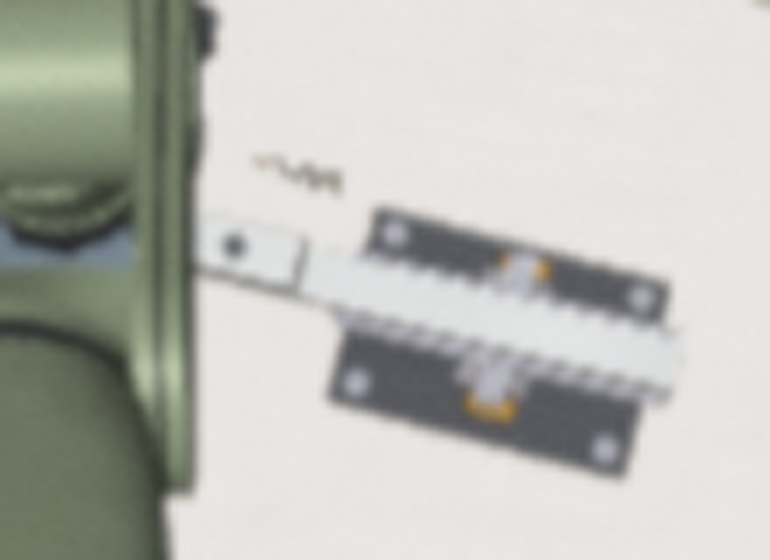

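View pics/sz3.png

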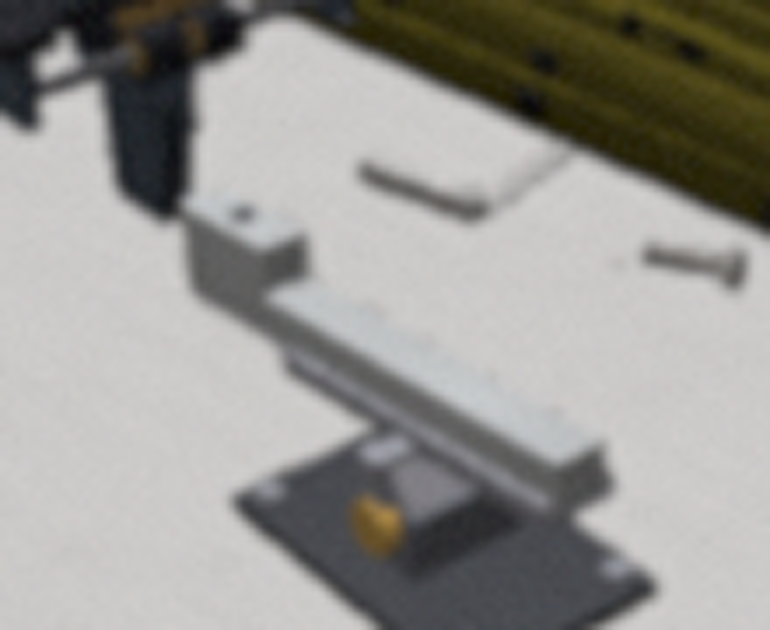

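Call:
{"api": "drive_tool", "payload": {
  "motion": [
    [[-0.0005,-0.0045,0],[0,0,0]],
    [[-0.0005,-0.0045,0],[0,0,0]],
    [[-0.0005,-0.0045,0],[0,0,0]],
    [[-0.0005,-0.0045,0],[0,0,0]],
    [[-0.0005,-0.0045,0],[0,0,0]],
    [[-0.0005,-0.0045,0],[0,0,0]],
    [[-0.0005,-0.0045,0],[0,0,0]],
    [[-0.0005,-0.0045,0],[0,0,0]],
    [[-0.0005,-0.0045,0],[0,0,0]],
    [[-0.0006,-0.0045,0],[0,0,0]]
  ]
}}

```text
time_s: 3.53
ee_pos: [503.6, 59.0, 72.3]
ee_rot: [-179.6, -0.4, -6.9]
force: [1.1, 14.5, 11.5]
gripper_width: 0.6
```

Call:
{"api": "drive_tool", "payload": {
  "motion": [
    [[-0.0005,-0.0045,0],[0,0,0]],
    [[-0.0005,-0.0045,0],[0,0,0]],
    [[-0.0005,-0.0045,0],[0,0,0]],
    [[-0.0005,-0.0045,0],[0,0,0]],
    [[-0.0005,-0.0045,0],[0,0,0]],
    [[-0.0005,-0.0035,0],[0,0,0]],
    [[-0.0003,-0.0025,0],[0,0,0]],
    [[0,0,0],[0,0,0]],
    [[0,0,0],[0,0,0]],
    [[0,0,0],[0,0,0]]
  ]
}}

```text
time_s: 4.37
ee_pos: [500.2, 30.2, 72.4]
ee_rot: [-179.7, -0.4, -6.9]
force: [1.6, 12.2, 9.2]
gripper_width: 0.4
```

Run:
```python
from h import *
grab('scene','pics/scene2.png')
zoom('scene','pics/scene2.png',190,170,110,90,7,'pics/sz4.png')
s=env.state();print(s['time_s'],s['ee_pos'],s['ee_rot'],s['force'])
```

```text
4.4167 [500.2132933   30.24889926  72.3672321 ] [-179.65777962   -0.3844171    -6.89803798] [ 0.88205227 12.10817166 10.66077549]
```

View pics/sz4.png

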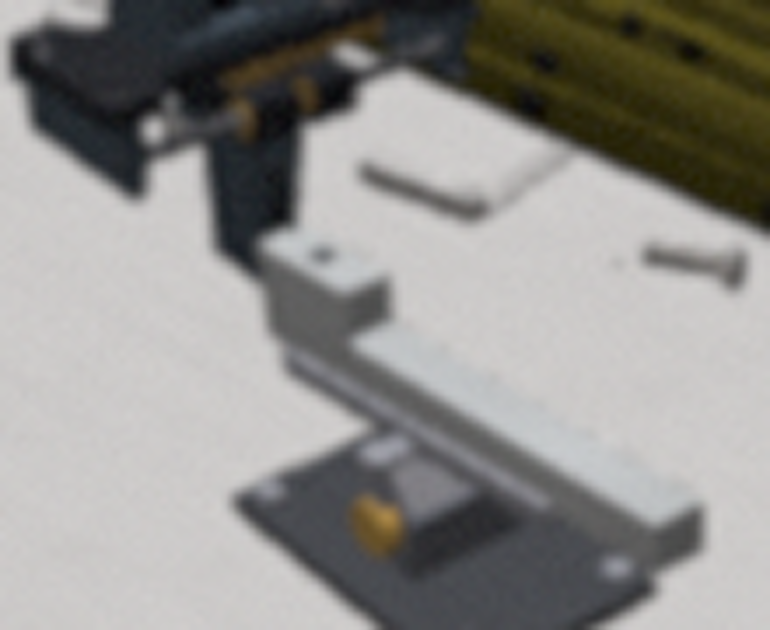

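Call:
{"api": "drive_tool", "payload": {
  "motion": [
    [[0.0004,0.003,0],[0,0,0]],
    [[0.0004,0.003,0],[0,0,0]],
    [[0.0006,0.005,0],[0,0,0]],
    [[0.0006,0.005,0],[0,0,0]],
    [[0.001,0.008,0],[0,0,0]],
    [[0,0,0],[0,0,0]],
    [[0,0,0],[0,0,0]],
    [[0,0,0],[0,0,0]],
    [[0,0,0],[0,0,0]],
    [[0,0,0],[0,0,0]]
  ]
}}

```text
time_s: 5.25
ee_pos: [500.3, 51.6, 69.9]
ee_rot: [180.0, 0.0, -6.8]
force: [0.4, 0.3, -0.1]
gripper_width: 0.2
```

Run:
```python
from h import *
grab('scene','pics/scene3.png');grab('top','pics/top3.png')
zoom('scene','pics/scene3.png',190,170,110,90,7,'pics/sz5.png')
zoom('top','pics/top3.png',225,180,110,80,7,'pics/tz5.png')
s=env.state();print(s['time_s'],s['ee_pos'],s['ee_rot'],s['force'])
```

```text
5.35 [500.33469387  51.54289747  69.9605148 ] [ 1.79995826e+02 -2.17027670e-03 -6.77770859e+00] [-0.50968382  0.59337407  0.38837454]
```

View pics/sz5.png

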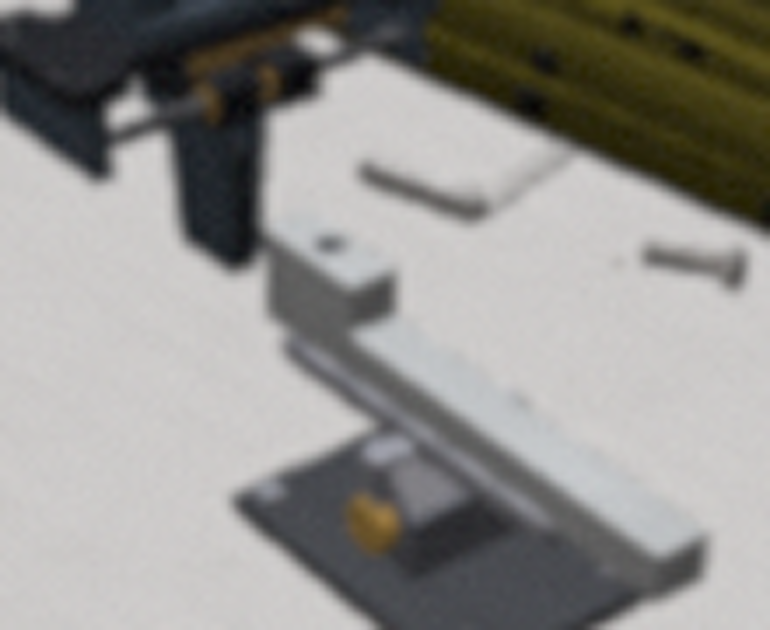

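View pics/tz5.png

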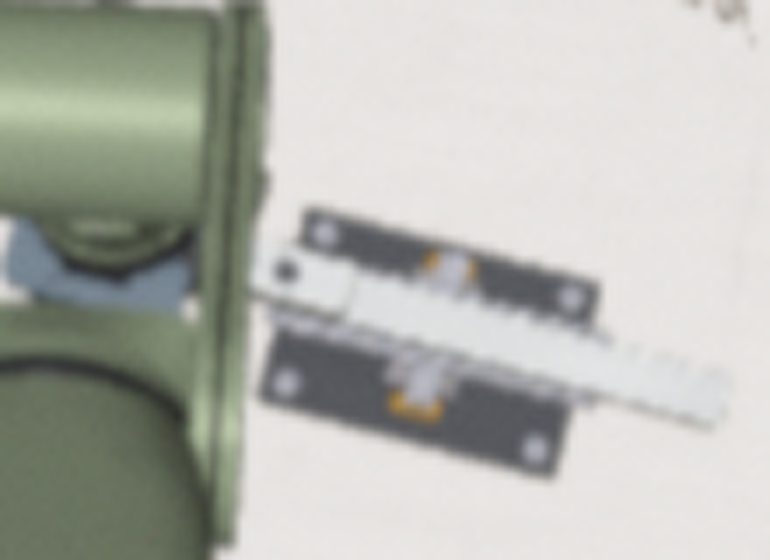

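```bash
cat >> h.py <<'E'
E0=np.array([481.5,-97,58]); Y=np.array([.1167,.9932,0]); X=np.array([.9932,-.1167,0])
def loc(p): d=p-E0; return np.array([d@X,d@Y,d[2]])
def z2(u,v,k,ox,oy): return (u+.5)/k-.5+ox,(v+.5)/k-.5+oy
E
python3 - <<'E'
from h import *
S=lambda u,v:z2(u,v,7,190,170);T=lambda u,v:z2(u,v,7,225,180)
L={}
for n,a,b in[('hole',(331,243),(287,270)),('near',(660,557),(715,428)),('far',(703,538),(733,375)),('chan -y?',(548,522),(588,402)),('headInNear',(348,292),(345,315))]:
    p,e=tri(S(*a),T(*b));L[n]=loc(p);print(n,L[n].round(1),round(e,1))
# predicted hole pixels for offset/tilt
for off in(-5,0,5,10):
  for th in(-.08,-.04,0,.04,.08):
    y,z=off+69,51; p=E0+Y*(y*np.cos(th)-z*np.sin(th))+np.array([0,0,y*np.sin(th)+z*np.cos(th)])
    y,z=off-141,29; q=E0-X*12+Y*(y*np.cos(th)-z*np.sin(th))+np.array([0,0,y*np.sin(th)+z*np.cos(th)])
    r=lambda v,o:((v-o+.5)*7-.5).round().astype(int)
    print(off,th,r(proj('scene',p),[190,170]),r(proj('top',p),[225,180]),r(proj('scene',q),[190,170]),r(proj('top',q),[225,180]))
E
```

```text
hole [ 3.3 75.5 50.5] 0.8
near [ -14.3 -131.4   29.3] 3.0
far [   9.3 -132.7   27.5] 2.7
chan -y? [-15.  -74.8  10.9] 3.3
headInNear [-10.4  45.5  48. ] 1.0
-5 -0.08 [335 264] [302 282] [687 546] [749 426]
-5 -0.04 [338 260] [306 282] [689 561] [750 427]
-5 0 [341 257] [310 283] [690 576] [750 429]
-5 0.04 [344 253] [315 283] [691 591] [750 431]
-5 0.08 [348 250] [320 284] [692 606] [749 432]
0 -0.08 [327 260] [291 279] [676 540] [738 423]
0 -0.04 [330 255] [295 280] [678 555] [739 425]
0 0 [333 251] [300 280] [680 569] [739 426]
0 0.04 [337 248] [304 280] [681 584] [739 428]
0 0.08 [340 244] [309 281] [682 598] [739 429]
5 -0.08 [320 255] [281 277] [666 533] [727 420]
5 -0.04 [323 251] [285 277] [668 548] [728 422]
5 0 [326 246] [289 277] [670 562] [728 424]
5 0.04 [329 242] [294 277] [671 576] [729 425]
5 0.08 [332 238] [299 278] [672 590] [728 427]
10 -0.08 [312 251] [270 274] [656 527] [716 417]
10 -0.04 [315 246] [274 274] [658 541] [717 419]
10 0 [318 241] [278 274] [660 555] [718 421]
10 0.04 [321 237] [283 275] [661 569] [718 422]
10 0.08 [324 232] [288 275] [662 582] [718 424]
```

Run:
```python
from h import *
zoom('top','pics/top3.png',255,200,60,50,13,'pics/tz6.png')
zoom('scene','pics/scene3.png',220,205,65,60,12,'pics/sz6.png')
S=lambda u,v:z2(u,v,7,190,170);T=lambda u,v:z2(u,v,7,225,180)
for n,u,v,z in[('hole',287,270,109),('near',715,428,87),('far',733,375,87),('b1',303,208,10),('b2',600,283,10),('b3',555,478,10),('b4',260,400,10)]:
    print('top',n,loc(pl('top',*T(u,v),z)).round(1))
for n,u,v,z in[('hole',331,243,109),('near',660,557,87),('far',703,538,87)]:
    print('scene',n,loc(pl('scene',*S(u,v),z)).round(1))
```

```text
top hole [ 2.9 75.7 51. ]
top near [ -15.5 -130.5   29. ]
top far [  10.1 -133.3   29. ]
top b1 [ 48.1  77.  -48. ]
top b2 [ 48.5 -72.6 -48. ]
top b3 [-49.  -72.6 -48. ]
top b4 [-48.3  74.2 -48. ]
scene hole [ 3.2 74.7 51. ]
scene near [ -12.6 -131.8   29. ]
scene far [   6.5 -133.4   29. ]
```

View pics/tz6.png

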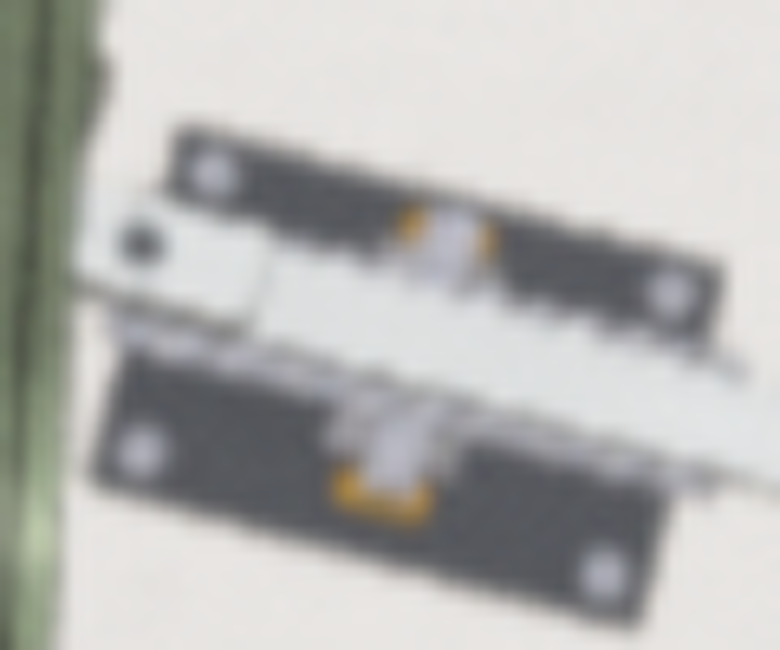

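View pics/sz6.png

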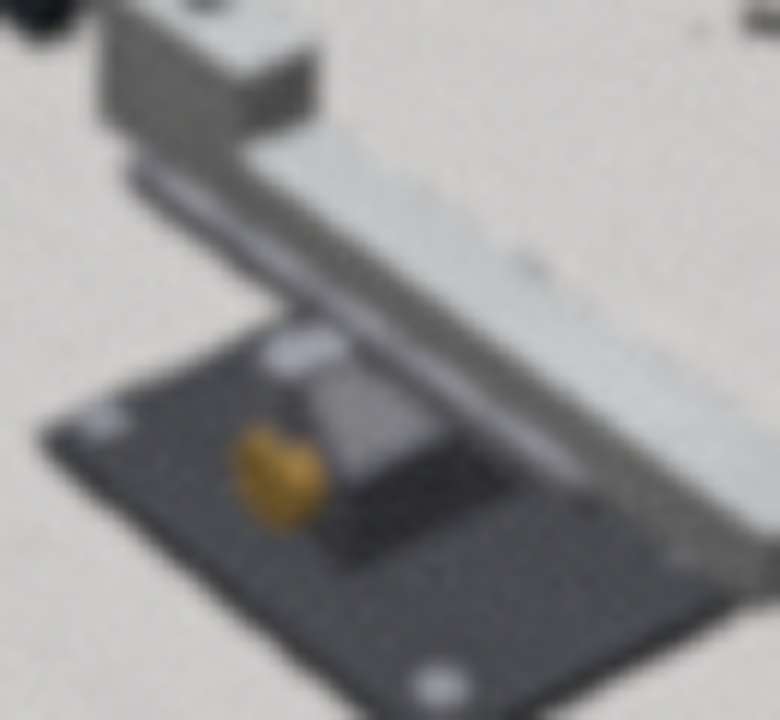

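Run:
```python
from h import *
T=lambda u,v:z2(u,v,13,255,200)
for n,u,v in[('armU',450,240),('armL',398,450)]:
  for z in(50,58,65): print(n,z,loc(pl('top',*T(u,v),z)).round(1))
for n,u,v in[('+y lo',112,325),('-y lo',708,485),('-y up',740,368)]: print(n,loc(pl('top',*T(u,v),71)).round(1))
# saddle
T=lambda u,v:z2(u,v,18,368,228)
S=lambda u,v:z2(u,v,18,338,285)
for n,u,v,z in[('footA',100,308,0),('footB',190,385,0),('footC',243,120,0),('footD',350,210,0),('tab1',245,200,48),('tab2',320,265,48),('tabc',285,232,48)]: print('top',n,pl('top',*T(u,v),z)[:2].round(1))
for n,u,v,z in[('a',82,405,0),('b',162,535,0),('c',470,480,0),('t1',262,145,48),('t2',330,240,48),('t3',390,235,48),('t4',325,125,48),('tc',328,188,48)]: print('scene',n,pl('scene',*S(u,v),z)[:2].round(1))
```

```text
armU 50 [31.   0.8 -8. ]
armU 58 [29.8  1.1  0. ]
armU 65 [28.7  1.4  7. ]
armL 50 [-24.4   1.   -8. ]
armL 58 [-25.2   1.4   0. ]
armL 65 [-26.    1.7   7. ]
+y lo [-14.2  78.7  13. ]
-y lo [-15.8 -74.8  13. ]
-y up [ 14.7 -76.   13. ]
top footA [ 468.  -395.7]
top footB [ 456.  -413.5]
top footC [ 507.1 -419.8]
top footD [ 492.9 -440.9]
top tab1 [ 486. -407.]
top tab2 [ 476.1 -421.3]
top tabc [ 481.2 -414.6]
scene a [ 471.1 -394. ]
scene b [ 459.3 -413.3]
scene c [ 494.7 -437.1]
scene t1 [ 480.2 -406.5]
scene t2 [ 471.8 -421.2]
scene t3 [ 477.7 -426.2]
scene t4 [ 488.8 -410.4]
scene tc [ 479.4 -416.4]
```

Call:
{"api": "drive_tool", "payload": {
  "motion": [
    [[0,0,0.03],[0,0,0]],
    [[0,0,0.03],[0,0,0]],
    [[0,0,0.03],[0,0,0]],
    [[0,0,0.03],[0,0,0]],
    [[-0.0013,-0.0334,0],[0,0,-0.0333]],
    [[-0.0013,-0.0334,0],[0,0,-0.0333]],
    [[-0.0013,-0.0334,0],[0,0,-0.0333]],
    [[-0.0013,-0.0334,0],[0,0,-0.0333]],
    [[-0.0013,-0.0334,0],[0,0,-0.0333]],
    [[-0.0013,-0.0334,0],[0,0,-0.0333]]
  ]
}}

```text
time_s: 6.18
ee_pos: [492.1, -150.3, 190.1]
ee_rot: [180.0, -0.0, -18.3]
force: [1.2, 0.2, 0.3]
gripper_width: 0.4
```

Call:
{"api": "drive_tool", "payload": {
  "motion": [
    [[-0.0014,-0.0334,0],[0,0,-0.0333]],
    [[-0.0014,-0.0334,0],[0,0,-0.0333]],
    [[-0.0014,-0.0334,0],[0,0,-0.0333]],
    [[-0.0014,-0.0334,0],[0,0,-0.0333]],
    [[-0.0014,-0.0334,0],[0,0,-0.0333]],
    [[-0.0014,-0.0334,0],[0,0,-0.0333]],
    [[-0.0014,-0.0334,0],[0,0,-0.0333]],
    [[-0.0014,-0.0339,0],[0,0,-0.0333]],
    [[0,0,-0.02],[0,0,0]],
    [[0,0,-0.02],[0,0,0]]
  ],
  "claw": 1
}}

```text
time_s: 7.02
ee_pos: [481.4, -419.2, 150.2]
ee_rot: [180.0, -0.2, -33.7]
force: [-0.1, 0.7, -0.4]
gripper_width: 64.4
```

Call:
{"api": "drive_tool", "payload": {
  "motion": [
    [[0,0,-0.02],[0,0,0]],
    [[0,0,-0.02],[0,0,0]],
    [[0,0,-0.02],[0,0,0]],
    [[0,0,-0.02],[0,0,0]],
    [[0,0,0],[0,0,0]],
    [[0,0,0],[0,0,0]],
    [[0,0,0],[0,0,0]],
    [[0,0,0],[0,0,0]],
    [[0,0,0],[0,0,0]],
    [[0,0,0],[0,0,0]]
  ]
}}

```text
time_s: 7.85
ee_pos: [481.9, -416.8, 71.2]
ee_rot: [180.0, -0.1, -33.5]
force: [-0.1, -0.4, -0.2]
gripper_width: 91.3
```

Run:
```python
from h import *
grab('scene','pics/scene4.png');grab('top','pics/top4.png')
zoom('scene','pics/scene4.png',190,170,110,90,7,'pics/sz7.png')
zoom('scene','pics/scene4.png',310,230,90,90,6,'pics/sz8.png')
zoom('top','pics/top4.png',225,190,110,80,7,'pics/tz7.png')
s=env.state();print(s['time_s'],s['ee_pos'],s['ee_rot'],s['force'],s['gripper_width'])
```

```text
7.95 [ 481.61482312 -416.55086831   70.70399718] [ 1.79989092e+02 -7.38041461e-02 -3.34692684e+01] [-0.71107548 -0.40855198 -0.08609228] 90.89888899115502
```

View pics/sz7.png

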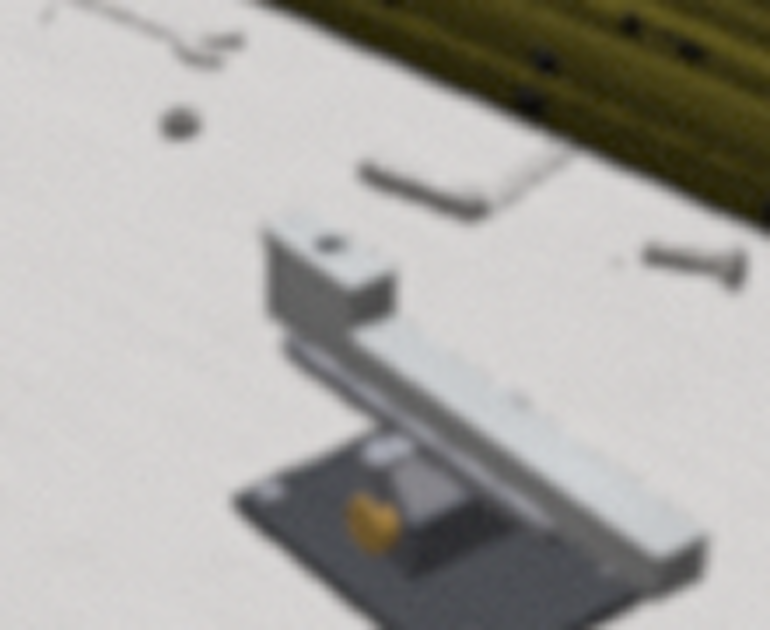

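View pics/sz8.png

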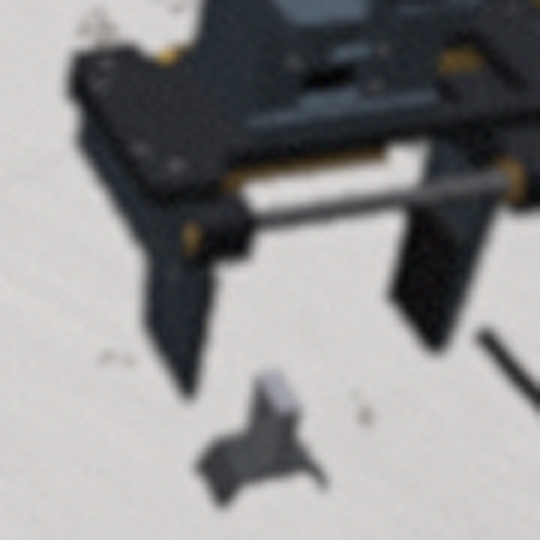

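View pics/tz7.png

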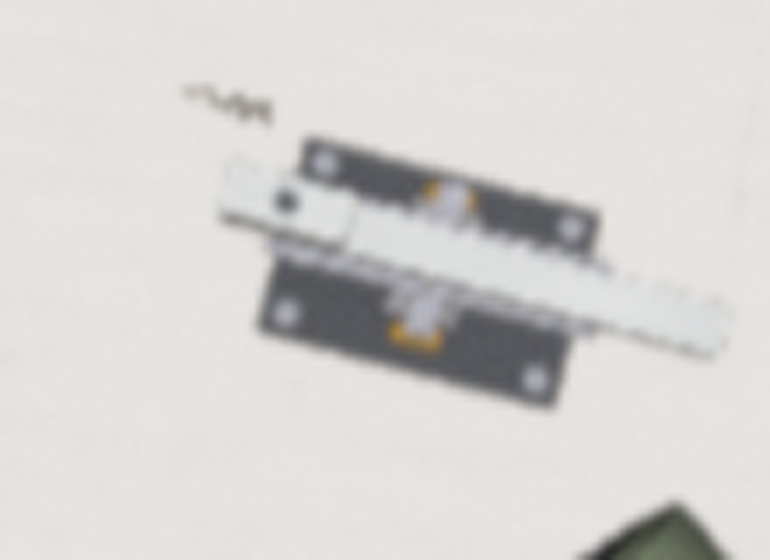

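Call:
{"api": "drive_tool", "payload": {
  "motion": [
    [[0,0,-0.008],[0,0,0]],
    [[0,0,-0.008],[0,0,0]],
    [[0,0,-0.008],[0,0,0]],
    [[0,0,-0.008],[0,0,0]],
    [[0,0,-0.008],[0,0,0]],
    [[0,0,-0.006],[0,0,0]],
    [[0,0,-0.003],[0,0,0]],
    [[0,0,0],[0,0,0]],
    [[0,0,0],[0,0,0]],
    [[0,0,0],[0,0,0]]
  ],
  "claw": 1
}}

```text
time_s: 8.78
ee_pos: [481.7, -416.6, 21.4]
ee_rot: [180.0, -0.1, -33.5]
force: [-0.6, 0.7, -0.2]
gripper_width: 91.0
```

Call:
{"api": "drive_tool", "payload": {
  "motion": [
    [[0,0,0],[0,0,0]],
    [[0,0,0],[0,0,0]],
    [[0,0,0],[0,0,0]],
    [[0,0,0],[0,0,0]],
    [[0,0,0],[0,0,0]],
    [[0,0,0],[0,0,0]],
    [[0,0,0],[0,0,0]],
    [[0,0,0],[0,0,0]],
    [[0,0,0],[0,0,0]],
    [[0,0,0],[0,0,0]]
  ],
  "claw": 0,
  "force": 25
}}

```text
time_s: 9.62
ee_pos: [481.4, -416.4, 21.0]
ee_rot: [180.0, -0.0, -33.5]
force: [0.8, -0.6, 0.7]
gripper_width: 27.8
```

Call:
{"api": "drive_tool", "payload": {
  "motion": [
    [[0,0,0],[0,0,0]],
    [[0,0,0],[0,0,0]],
    [[0,0,0],[0,0,0]],
    [[0,0,0],[0,0,0]],
    [[0,0,0],[0,0,0]],
    [[0,0,0.005],[0,0,0]],
    [[0,0,0.015],[0,0,0]],
    [[0,0,0.02],[0,0,0]],
    [[0,0,0.02],[0,0,0]],
    [[0,0,0.02],[0,0,0]]
  ]
}}

```text
time_s: 10.45
ee_pos: [481.2, -416.2, 102.0]
ee_rot: [-180.0, 0.0, -33.5]
force: [-0.1, 0.1, -0.7]
gripper_width: 9.7
```

Run:
```python
from h import *
grab('scene','pics/scene5.png')
zoom('scene','pics/scene5.png',310,200,90,110,5,'pics/sz9.png')
s=env.state();print(s['time_s'],s['ee_pos'],s['ee_rot'],s['force'],s['gripper_width'])
```

```text
10.5 [ 483.26975449 -418.02505033  106.62400774] [179.93411175  -0.45159895 -33.46958702] [ 1.26031501 -0.93169961  1.79674356] 9.757851990932346
```

View pics/sz9.png

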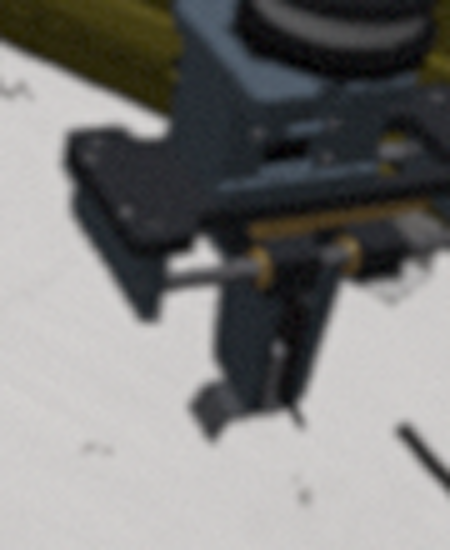

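Call:
{"api": "drive_tool", "payload": {
  "motion": [
    [[0,0,0.02],[0,0,0]],
    [[0,0,0.02],[0,0,0]],
    [[0,0,0.02],[0,0,0]],
    [[0,0,0.02],[0,0,0]],
    [[0.0001,0.03,0],[0,0,0.0411]],
    [[0.0001,0.03,0],[0,0,0.0411]],
    [[0.0001,0.03,0],[0,0,0.0411]],
    [[0.0001,0.03,0],[0,0,0.0411]],
    [[0.0001,0.03,0],[0,0,0.0411]],
    [[0.0001,0.03,0],[0,0,0.0411]]
  ]
}}

```text
time_s: 11.33
ee_pos: [481.6, -234.9, 180.9]
ee_rot: [-180.0, -0.0, -19.2]
force: [1.2, -0.1, -0.8]
gripper_width: 9.8
```

Call:
{"api": "drive_tool", "payload": {
  "motion": [
    [[0.0001,0.0281,0],[0,0,0.0411]],
    [[0.0001,0.0281,0],[0,0,0.0411]],
    [[0.0001,0.0281,0],[0,0,0.0411]],
    [[0.0001,0.0281,0],[0,0,0.0411]],
    [[0.0002,0.0281,0],[0,0,0.0411]],
    [[0,0,-0.01],[0,0,0]],
    [[0,0,-0.015],[0,0,0]],
    [[0,0,-0.015],[0,0,0]],
    [[0,0,-0.01],[0,0,0]],
    [[0,0,-0.006],[0,0,0]]
  ]
}}

```text
time_s: 12.17
ee_pos: [481.7, -96.1, 123.5]
ee_rot: [-180.0, 0.1, -7.6]
force: [-0.7, -0.4, -1.2]
gripper_width: 10.0
```

Call:
{"api": "drive_tool", "payload": {
  "motion": [
    [[0,0,0],[0,0,0]],
    [[0,0,0],[0,0,0]],
    [[0,0,0],[0,0,0]],
    [[0,0,0],[0,0,0]],
    [[0,0,0],[0,0,0]],
    [[0,0,0],[0,0,0]],
    [[0,0,0],[0,0,0]],
    [[0,0,0],[0,0,0]],
    [[0,0,0],[0,0,0]],
    [[0,0,0],[0,0,0]]
  ]
}}

```text
time_s: 13.0
ee_pos: [482.6, -95.9, 125.0]
ee_rot: [-180.0, -0.0, -7.6]
force: [-0.7, -0.3, 0.0]
gripper_width: 10.2
```

Run:
```python
from h import *
grab('scene','pics/scene6.png');grab('top','pics/top6.png')
zoom('scene','pics/scene6.png',200,170,90,90,8,'pics/sz10.png')
zoom('top','pics/top6.png',225,180,110,80,7,'pics/tz10.png')
s=env.state();print(s['time_s'],s['ee_pos'],s['ee_rot'],s['force'],s['gripper_width'])
```

```text
13.1 [482.56067451 -95.83536369 124.96345894] [-1.79998438e+02 -2.10137393e-03 -7.56834833e+00] [-0.53331134 -0.88267243 -0.62345238] 9.895177450428283
```

View pics/sz10.png

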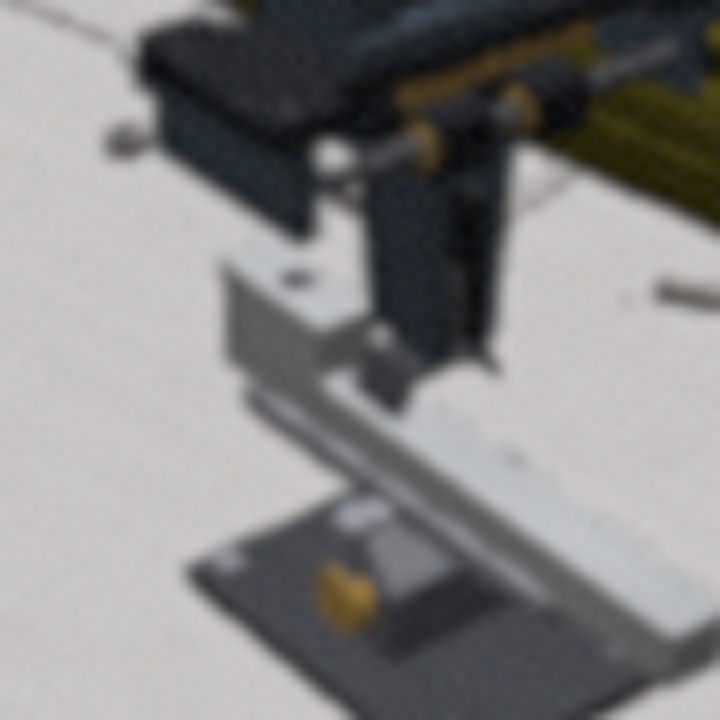

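View pics/tz10.png

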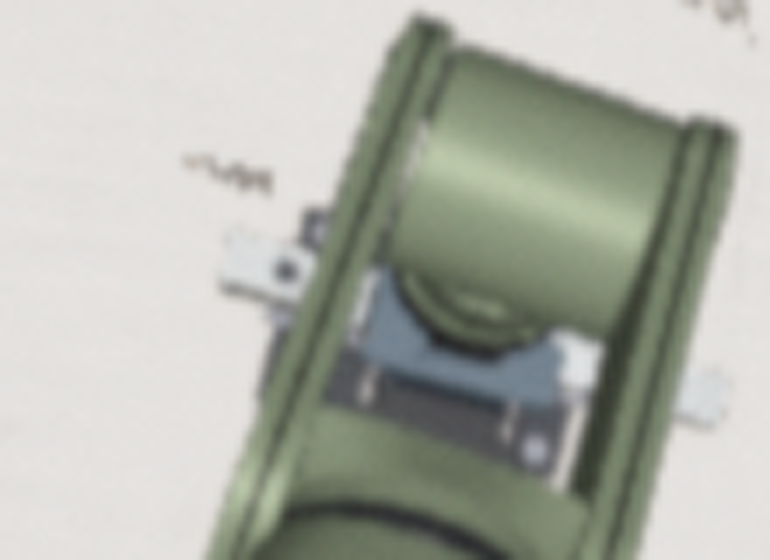

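Run:
```python
from h import *
S=lambda u,v:z2(u,v,8,200,170)
for n,u,v in[('footNear -y',400,412),('footNear +y',362,385),('footFar -y',495,370)]:
    print(n,loc(pl('scene',*S(u,v),104)).round(1))
C=np.array([482.6,-95.9,104])
for a,b in((-23,-12),(-23,12),(23,-12)):
    p=C+a*X+b*Y; u=proj('scene',p); print(a,b,((u-[200,170]+.5)*8-.5).round())
```

```text
footNear -y [-17.   -5.8  46. ]
footNear +y [-16.8  14.3  46. ]
footFar -y [23.7 -5.9 46. ]
-23 -12 [398. 424.]
-23 12 [352. 392.]
23 -12 [505. 376.]
```

Call:
{"api": "drive_tool", "payload": {
  "motion": [
    [[-0.0002,-0.002,-0.003],[0,0,0]],
    [[0,0,-0.003],[0,0,0]],
    [[0,0,-0.003],[0,0,0]],
    [[0,0,-0.003],[0,0,0]],
    [[0,0,-0.003],[0,0,0]],
    [[0,0,-0.003],[0,0,0]],
    [[0,0,-0.003],[0,0,0]],
    [[0,0,-0.003],[0,0,0]],
    [[0,0,0],[0,0,0]],
    [[0,0,0],[0,0,0]]
  ]
}}

```text
time_s: 13.93
ee_pos: [482.3, -97.8, 100.8]
ee_rot: [-180.0, 0.0, -7.6]
force: [0.5, -0.1, -0.1]
gripper_width: 9.8
```

Run:
```python
from h import *
grab('scene','pics/scene7.png')
zoom('scene','pics/scene7.png',200,170,90,90,8,'pics/sz11.png')
s=env.state();print(s['time_s'],s['ee_pos'],s['ee_rot'],s['force'],s['gripper_width'])
```

```text
13.9833 [482.40808818 -97.85582987 100.95765592] [ 1.79999949e+02 -3.30380891e-03 -7.56535481e+00] [-0.04386435  0.40506104  0.43562247] 10.2301213168168
```

View pics/sz11.png

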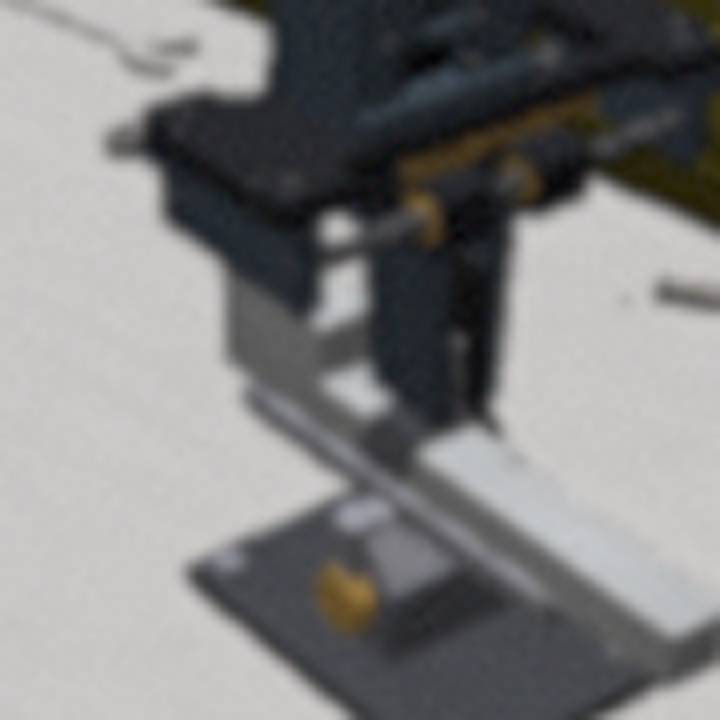

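Call:
{"api": "drive_tool", "payload": {
  "motion": [
    [[0,0,-0.001],[0,0,0]],
    [[0,0,-0.001],[0,0,0]],
    [[0,0,-0.001],[0,0,0]],
    [[0,0,-0.001],[0,0,0]],
    [[0,0,-0.001],[0,0,0]],
    [[0,0,0],[0,0,0]],
    [[0,0,0],[0,0,0]],
    [[0,0,0],[0,0,0]],
    [[0,0,0],[0,0,0]],
    [[0,0,0],[0,0,0]]
  ]
}}

```text
time_s: 14.82
ee_pos: [482.4, -98.0, 96.3]
ee_rot: [180.0, -0.0, -7.6]
force: [-2.0, -1.3, 5.8]
gripper_width: 9.9
```

Call:
{"api": "drive_tool", "payload": {
  "motion": [
    [[0,0,0],[0,0,0]],
    [[0,0,0],[0,0,0]],
    [[0,0,0],[0,0,0]],
    [[0,0,0],[0,0,0]],
    [[0,0,0],[0,0,0]],
    [[0,0,0],[0,0,0]],
    [[0,0,0],[0,0,0]],
    [[0,0,0],[0,0,0]],
    [[0,0,0],[0,0,0]],
    [[0,0,0],[0,0,0]]
  ],
  "claw": 0.5
}}

```text
time_s: 15.65
ee_pos: [482.4, -97.9, 96.0]
ee_rot: [180.0, -0.0, -7.6]
force: [0.4, -0.8, 0.3]
gripper_width: 45.2
```

Call:
{"api": "drive_tool", "payload": {
  "motion": [
    [[0,0,0.005],[0,0,0]],
    [[0,0,0.01],[0,0,0]],
    [[0,0,0.02],[0,0,0]],
    [[0,0,0.03],[0,0,0]],
    [[0,0,0.03],[0,0,0]],
    [[0,0,0.03],[0,0,0]],
    [[0,0.04,0],[0,0,0]],
    [[0,0.04,0],[0,0,0]],
    [[0,0.04,0],[0,0,0]],
    [[0,0.04,0],[0,0,0]]
  ]
}}

```text
time_s: 16.48
ee_pos: [482.3, 63.6, 222.5]
ee_rot: [-180.0, -0.1, -7.6]
force: [1.3, 0.1, 0.4]
gripper_width: 45.9
```

Call:
{"api": "drive_tool", "payload": {
  "motion": [
    [[0,0.03,0],[0,0,0]],
    [[0,0.03,0],[0,0,0]],
    [[0,0,0],[0,0,0]],
    [[0,0,0],[0,0,0]],
    [[0,0,0],[0,0,0]],
    [[0,0,0],[0,0,0]],
    [[0,0,0],[0,0,0]],
    [[0,0,0],[0,0,0]],
    [[0,0,0],[0,0,0]],
    [[0,0,0],[0,0,0]]
  ]
}}

```text
time_s: 17.32
ee_pos: [482.4, 121.6, 221.0]
ee_rot: [180.0, -0.0, -7.6]
force: [0.1, -0.1, -0.4]
gripper_width: 45.5
```

Run:
```python
from h import *
grab('scene','pics/scene8.png');grab('top','pics/top8.png')
zoom('scene','pics/scene8.png',200,170,90,90,8,'pics/sz12.png')
zoom('top','pics/top8.png',240,200,100,60,8,'pics/tz12.png')
s=env.state();print(s['time_s'],s['ee_pos'],s['ee_rot'],s['force'],s['gripper_width'])
```

```text
17.4167 [482.39102814 121.87776649 220.99028984] [-1.79998994e+02 -4.72686149e-03 -7.59856559e+00] [0.77802584 1.05637719 0.59943082] 45.52096206463471
```

View pics/sz12.png

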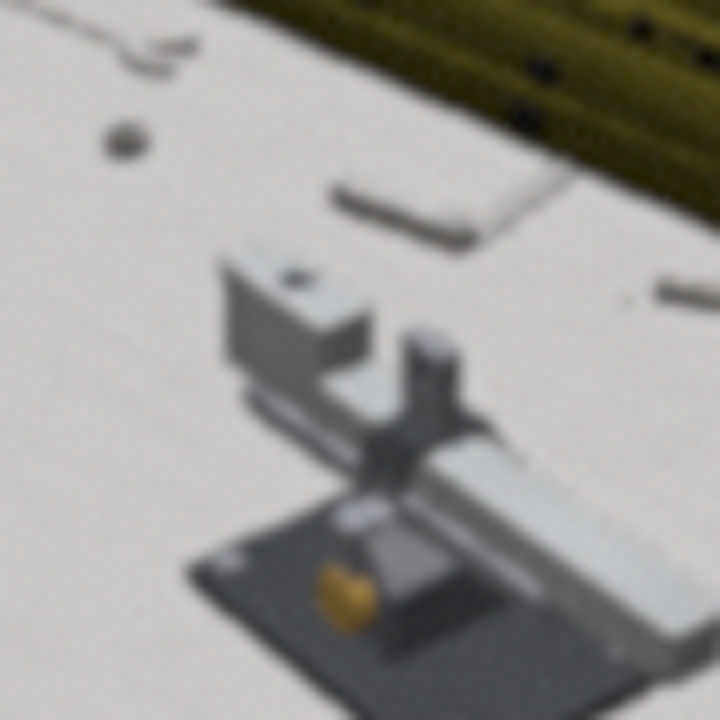

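View pics/tz12.png

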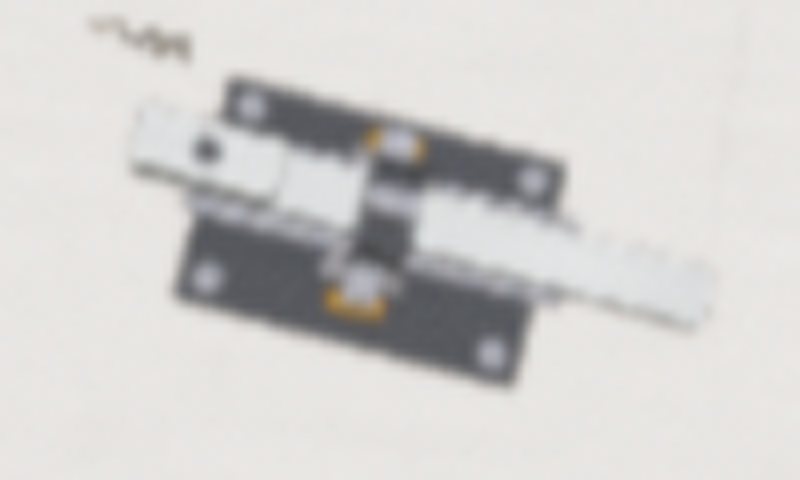

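Run:
```python
from h import *
S=lambda u,v:z2(u,v,8,200,170);T=lambda u,v:z2(u,v,8,240,200)
for n,a,b in[('tab',(431,342),(395,197)),('hole',(298,278),(207,151)),('end near',(675,640),(695,330)),('end far',(717,615),(712,272))]:
    p,e=tri(S(*a),T(*b));print(n,loc(p).round(1),round(e,1))
print('tab top-only',loc(pl('top',*T(395,197),123)).round(1),'scene',loc(pl('scene',*S(431,342),123)).round(1))
for u,v in((398,143),(360,287)):print('arm',loc(pl('top',*T(u,v),58)).round(1))
```

```text
tab [ 0.9  0.1 63. ] 0.5
hole [ 2.6 75.4 50.6] 1.6
end near [ -14.3 -131.1   27.8] 3.9
end far [   7.7 -131.    27.1] 2.0
tab top-only [ 0.9  0.1 65. ] scene [-1.3 -2.2 65. ]
arm [31.8  1.1  0. ]
arm [-29.8   2.2   0. ]
```

Run:
```python
from workcell import env
print(env.job_done())
```

```text
the job is handed in; nothing more can be done
None
```

The bar now balances level in the channel with the saddle seated astride the shank over the knife edge. I handed the job in after about 17.4 s; no verdict was reported.

I pushed the bar about 55 mm along the channel by its head end with the shut fingers. Then I backed off so it hung free before fetching the saddle by its tab, setting it down until contact (about 6 N at the expected height) and moving the arm clear.

My last checks, from both cameras:
- **Tilt:** about 0.005 rad, against a limit of 0.06.
- **Saddle position:** between about 1 and 4 mm to the -y side of the edge, depending on the view; the limit is 15 mm.
- **Saddle seating:** the tab top measured 63 mm above the edge where 65 mm is expected. I put this down to measuring noise, because it sits low rather than high.
- **Bar offset:** the bar's balance point measured about 5 to 8 mm to the +y side of the edge. This disagrees slightly with the near-zero tilt, but is well inside 25 mm, so I left it.
- **Bystanders:** I went nowhere near the block, the nut or the screwdriver. I did not measure their positions again.

While I was pushing, the bar's head pressed on the fingers with about 12 N sideways and 11 N upward. That stopped when I backed off.

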